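# Fasten the draw latch of an instrument case

## Robot

A 6-joint arm with a two-finger parallel gripper is mounted at the origin on the work surface. World frame = base frame: x ahead of the robot, y to its left, z up, the work surface at z = 0. Lengths are in m, angles in rad, forces in N, time in s.
With the tool pointing down it reaches from about 0.35 to 0.975 m from the base axis. Payload 4.9 kg.
Tool frame: the origin (TCP) lies on the mounting face of the last link; the fingertips stand 173 mm ahead of it and the grasp point (between the pads) lies 155 mm ahead of it (env.tcp_to_tips is the distance from the TCP to the fingertips, in m); z points along the fingers, y is the direction in which the jaws open and shut (so a half turn about z gives the same grasp; the last joint's range is limited). The gripper opens to 85 mm and grips with 20 to 120 N. Pads are 22 mm wide; open, the fingers measure 114 mm over their backs; the gripper's body (76 mm by 85 mm) begins 54 mm behind the grasp point. The pads swing forward as they close: fully open they stand 13 mm farther back than shut.
Start: joints at [-1.458, 0.053, 1.613, -0, 1.476, -0.119], TCP at [0.144, -0.608, 0.405] pointing down, gripper open.
Joint ranges: [-3.01, 3.01], [-1.01, 2.22], [0.06, 2.58], [-1.02, 4.17], [0.09, 2.62], [-3.14, 3.14]. Speed limits (rad/s): [2.57, 2.57, 3.14, 3.14, 3.14, 3.14].

## Interface

Orientations are given as a unit quaternion [w, x, y, z].
In Python, from cell import env, read_camera, calibration gives the robot as it stands.
- The arm moves only by the shell command python3 -m handwheel 'ROWS'. ROWS is JSON, one flat list of numbers, 7 for each row, row after row: the shift along the world's x, y, z in cm, then the turn, a rotation vector about the world's x, y, z in rad, then the finger opening in cm, from 0 to 8.54. A call has 1 to 12 rows; each row is the pose to reach, as a shift and turn from the pose commanded when the call began; what a row does not reach only later rows make up. A row lasts 1/8 s, in which the tool goes at most 62.5 mm and 10.7 degrees, less where a joint would pass 70% of its speed; a pose out of reach is approached as far as the arm can. A call with a gripper value outside its range is refused whole. The fingers move at their own pace and stop on an object; the grip force is fixed at half the most. Time passes only in rows, so rows that repeat a pose let the fingers close. It gives the time, the measured TCP pose, the force and the opening at its end, in the units of the state.
- env.get_state(): the state, without advancing time (a new reading comes with each control period).
- read_camera(name): name is "scene" or "top" or "wrist"; returns the picture (420x560x3 uint8, red, green, blue); there is no depth.
- calibration(name): a dict with "camera_matrix" (3x3 intrinsics, pixels), "D" ([k1, k2, p1, p2, k3] as OpenCV has them; the pictures are not rectified), "origin" and "rotation" of the camera in the world. Camera axes: x right, y up, looking along -z (the intrinsics and any distortion apply to the point x, -y, -z); pixel columns grow to the right and rows downward; lengths in m; the calibration is good to about 2 mm. A picture is of the moment at which its call begins: read the wrist's pose just before it. calibration takes no time and is no camera call; for the wrist camera it gives the pose at the moment of the call.
- env.close_job(): hands the job in, once; it reports no verdict.
The state is a dict: "t": time; "joints": joint angles; "joint_velocities": joint speeds; "joint_torque": joint torques, N m; "tcp_pos": TCP position; "eef_rot": TCP orientation; "ft_force": force on the tool from outside, world axes, zero at the start; "ft_torque": the same for the moment, N m; "opening": finger opening in m.
Only numpy, scipy, OpenCV 4.12 (cv2) and the standard library are available. Lean on these libraries where they do the work, as an engineer would, in place of code of your own. Each camera call takes 0.05 s, during which the arm holds its last target.

## Task

The lid of the aluminium instrument case stands slightly ajar. Pass the latch's loop over the lip of the keeper on the lid, draw it back under the lip until it bears firmly on the keeper, hold it so for a moment and let go; then fold the lever over past its dead point until it lies fully down, so that the lid is pulled shut and stays shut. Work gently: a pull of about 10 N seats the loop, do not strain it against the keeper or ram the lever, and leave the other things on the bench where they are.

Things in the scene. Friction and masses are not known exactly. Their poses are not given: they have to be found in the camera images.
- case: Aluminium case standing on its long edge, fixed: 300 wide (its y), 180 high, 130 thick. Origin on the bench under the seam of its halves, z up. Base half: 85 mm to -x, carries the lever; lid half: 45 mm to +x, hinged at its bottom edge, carries the keeper. The latch is mid-way (y = 0) on the top face at z = 180 mm; all its axles lie along y, so it moves in the x-z plane.
- case_lid (a joint): Opening angle of the lid about its bottom edge, rad: 0 is shut, about 0.033 is ajar (6 mm gap at the top), held there by a stop. A springy seal pushes it open: about 26 N at the top when ajar, rising to about 40 N when shut.
- lever_pivot (a point): Axle of the lever, fixed to the base half: 25 mm to -x of the seam and 12 mm above the top face (z = 192 mm in the case's frame).
- lever (a joint): Lever angle, rad: 0 upright, positive folded to the case's -x (away from the keeper), 1.70 fully down on its stop; dead point under load at about 1.45; it can tip to -0.6 towards the keeper. Stiff axle (0.035 N m): it stays where it is left; about 0.3 with the loop drawn snug. The loop is pinned to the lever 14 mm from lever_pivot (straight above it when the lever is upright).
- lever_tab: Flat steel tab of the lever, 18 mm wide (y), 4 mm thick (x), rolled end of 8 mm diameter. Origin on lever_pivot; z runs along the tab, rolled end centred at z = 48 mm, tip at 52 mm; +x is the side that faces the keeper when upright. About 6 to 11 N near its tip folds it over when the loop is hooked.
- crossbar: Free end of the dark steel wire loop: a crossbar 5 mm thick along y, loop 29 mm wide. Origin at the bar's centre, x along the loop away from the lever (its pin on the lever is at x = -60 mm), z square to the loop. The pin is stiff (0.020 N m): the loop stays where it is left and turns with the lever when nothing holds it, so if hooked with slack it lifts off again as the lever is folded.
- loop_grip (a point): Centre of the grip roller fixed 20 mm above the crossbar (along the crossbar's z): black plastic, 10 mm diameter, 32 mm long along y, with free ends to pinch.
- keeper: Dark steel hook on the lid's top edge, 14 mm wide, 13 high; axes as the case's (tilts with the lid). Its lip points to +x, away from the lever. Origin on the lid's top face; the upright's face is at x = -2.5 mm, the lip's underside at z = 9, its tip at x = +2.5. The seated crossbar lies against the upright at x = 0, z 2.5 to 6.5 mm; to pass the lip it must be at x = +5 mm or more.
- screwdriver_grip (a point): Handle of a loose screwdriver lying on the bench; leave it alone.
- spanner_grip (a point): Handle of a loose spanner lying on the bench; leave it alone.
- radio: Small portable radio, 70 x 150 x 95 mm, origin at the centre of its underside; leave it alone.
- screw_tin: Open steel tin, 60 mm across, 40 mm high, origin at the centre of its underside; leave it alone.

How it is judged:
By the outcome, as a careful person would: the job done as asked, in the order asked, and still so for the second after the job is handed in, with the robot touching nothing.
It also fails if it takes over 61 s, if anything falls off the work surface, if the arm or the gripper's body presses on something with over 40 N, if the wrist force passes 120 N, or if a joint passes its speed limit or range.

## Working session

There is one attempt and no reset: what is moved stays moved. The work goes in short steps, Python scripts to look and compute and a shell command to move; the robot and the scene stay as the last step left them, time stands still between calls to the robot, and variables do not carry over. Pictures are saved under pics/ and viewed, and the job is handed in when it is done.

```bash
ls; mkdir -p pics; python3 - <<'E'
from cell import env, read_camera, calibration
import cv2
s=env.get_state();print(s)
for n in ["scene","top","wrist"]:
    c=calibration(n);print(n,c)
    cv2.imwrite(f"pics/{n}0.png",read_camera(n)[:,:,::-1])
E
```

```text
pics
{'t': 0.0, 'joints': array([-1.45803762e+00,  5.33676225e-02,  1.61430772e+00, -1.63274707e-05,
        1.47604259e+00, -1.19005582e-01]), 'joint_velocities': array([-1.25740924e-03,  1.03024705e-03, -1.51745737e-03, -8.22330098e-05,
       -6.87410200e-04, -2.28769860e-03]), 'joint_torque': array([-3.02397702e-04, -3.93683589e+01, -3.70174277e+01, -1.34553461e-04,
        7.19213524e-03,  1.00523238e-05]), 'tcp_pos': array([ 0.14352351, -0.60801492,  0.40344778]), 'eef_rot': array([-1.06266161e-03,  9.93292524e-01,  1.15623670e-01, -4.80715876e-06]), 'ft_force': array([ 1.17234766, -0.50615209, -0.25359644]), 'ft_torque': array([-0.06290818, -0.04891928, -0.02309604]), 'opening': 0.08553076781745689}
scene {'camera_matrix': array([[526.79412478,   0.        , 284.46464458],
       [  0.        , 526.79412478, 213.82563072],
       [  0.        ,   0.        ,   1.        ]]), 'D': array([-0.16663125,  0.        ,  0.        ,  0.        ,  0.        ]), 'origin': array([ 1.09544746, -0.26249702,  1.2461485 ]), 'rotation': array([0.83796782, 0.22588834, 0.12430963, 0.48096934])}
top {'camera_matrix': array([[442.74361388,   0.        , 286.64867741],
       [  0.        , 442.74361388, 213.83109809],
       [  0.        ,   0.        ,   1.        ]]), 'D': array([-0.07207553,  0.        ,  0.        ,  0.        ,  0.        ]), 'origin': array([0.44094515, 0.04930601, 1.33163342]), 'rotation': array([-0.696606  , -0.02630171,  0.03060546,  0.71631809])}
wrist {'camera_matrix': array([[368.26407556,   0.        , 280.06105511],
       [  0.        , 368.26407556, 206.72758852],
       [  0.        ,   0.        ,   1.        ]]), 'D': array([0.02052359, 0.        , 0.        , 0.        , 0.        ]), 'origin': array([ 0.21584311, -0.58969849,  0.37267454]), 'rotation': array([ 0.77556918, -0.11505445,  0.09209687, -0.61381845])}
```

View pics/scene0.png

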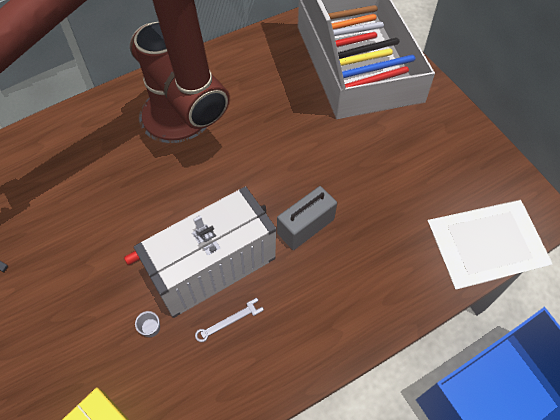

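View pics/top0.png

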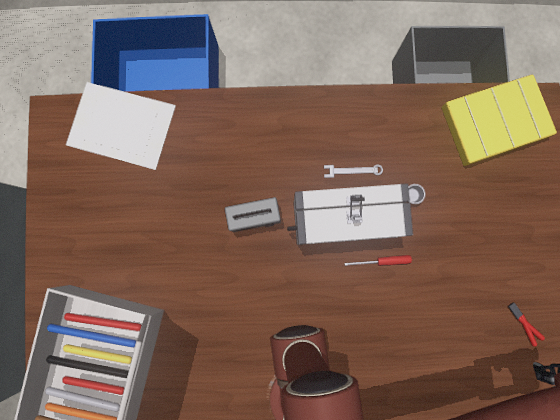

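View pics/wrist0.png

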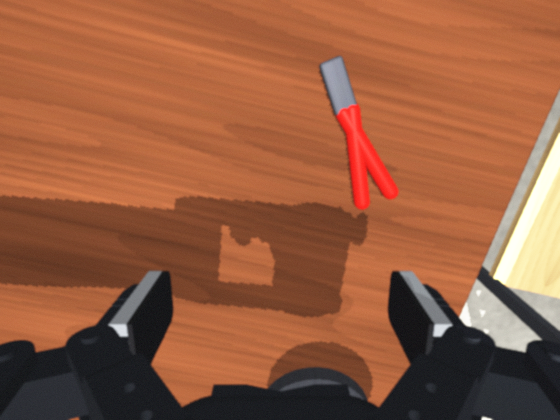

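The case stands straight ahead of the robot, with the latch near top-camera pixel (355,208) and scene pixel (205,232). I'll zoom in on both.

```bash
python3 - <<'E'
import cv2
a=cv2.imread("pics/top0.png")[170:260,285:435]
cv2.imwrite("pics/top0z.png",cv2.resize(a,None,fx=5,fy=5,interpolation=cv2.INTER_CUBIC))
a=cv2.imread("pics/scene0.png")[180:320,120:290]
cv2.imwrite("pics/scene0z.png",cv2.resize(a,None,fx=4.2,fy=4.2,interpolation=cv2.INTER_CUBIC))
E
cat > h.py <<'E'
import numpy as np,cv2
from scipy.spatial.transform import Rotation as R
from cell import env, read_camera, calibration
def q2R(q): return R.from_quat([q[1],q[2],q[3],q[0]])
def ray(c,px):
    p=cv2.undistortPoints(np.array([[px]],float),c["camera_matrix"],c["D"])[0,0]
    d=q2R(c["rotation"]).apply([p[0],-p[1],-1.0]); return np.array(c["origin"]),d/np.linalg.norm(d)
def onz(c,px,z):
    o,d=ray(c,px); return o+d*(z-o[2])/d[2]
def proj(c,P):
    p=q2R(c["rotation"]).inv().apply(np.atleast_2d(P)-c["origin"])
    p=p*[1,-1,-1]
    return cv2.projectPoints(p,np.zeros(3),np.zeros(3),c["camera_matrix"],c["D"])[0][:,0]
def tri(rs):
    A=np.zeros((3,3));b=np.zeros(3)
    for o,d in rs:
        M=np.eye(3)-np.outer(d,d);A+=M;b+=M@o
    x=np.linalg.solve(A,b); return x,[np.linalg.norm((np.eye(3)-np.outer(d,d))@(x-o)) for o,d in rs]
E
```

```text
(no output)
```

View pics/top0z.png

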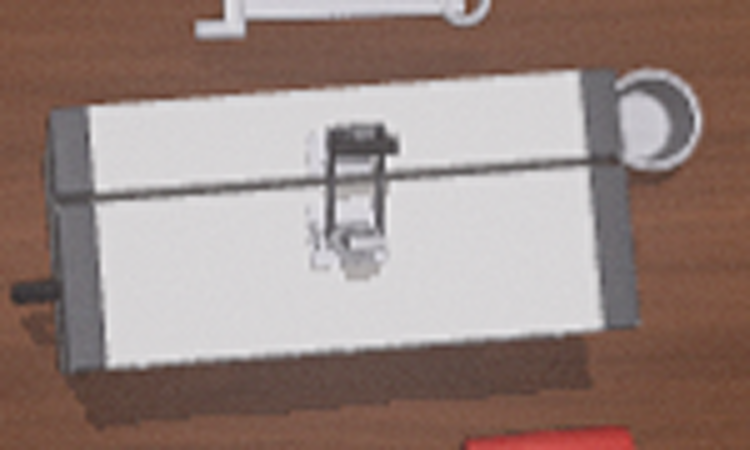

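View pics/scene0z.png

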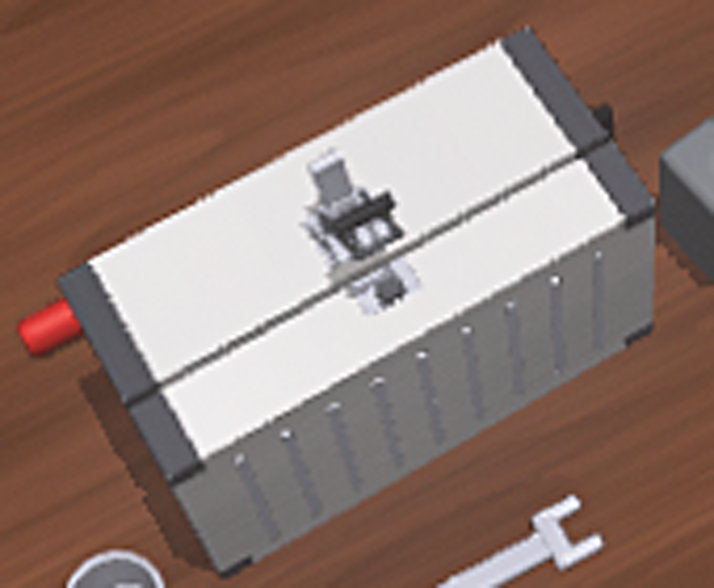

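```bash
python3 - <<'E'
from h import *
c=calibration("top");s=calibration("scene")
def T(u,v): return (285+u/5-.4,170+v/5-.4)
def S(u,v): return (120+u/4.2-.4,180+v/4.2-.4)
print("top")
for n,p in dict(BL=(66,372),BR=(637,327),SL=(55,203),SR=(622,160),LL=(50,110),LR=(612,70)).items(): print(n,onz(c,T(*p),.18).round(4))
print("scene")
for n,p in dict(BL=(520,30),BR=(62,278),SL=(610,142),SR=(132,402),LL=(655,205),LR=(178,478)).items(): print(n,onz(s,S(*p),.18).round(4))
E
```

```text
top
BL [0.4544 0.0142 0.18  ]
BR [ 0.4691 -0.2856  0.18  ]
SL [0.5426 0.0173 0.18  ]
SR [ 0.5571 -0.2821  0.18  ]
LL [0.5916 0.0185 0.18  ]
LR [ 0.6051 -0.2792  0.18  ]
scene
BL [0.4577 0.0086 0.18  ]
BR [ 0.4727 -0.2828  0.18  ]
SL [0.5481 0.0169 0.18  ]
SR [ 0.5592 -0.2784  0.18  ]
LL [0.5951 0.0187 0.18  ]
LR [ 0.6104 -0.2747  0.18  ]
```

The case frame comes out at about (0.547, -0.132) with a yaw of about 0.049. Next I'll move the wrist camera over the latch.

```bash
python3 -m handwheel '[1,1.3,1.5,0,0,-0.01,8.5, 3.5,4.7,3,0,0,-0.03,8.5, 7,9.3,4.5,0,0,-0.05,8.5, 10.8,14.3,6,0,0,-0.07,8.5, 14.6,19.4,6.5,0,0,-0.09,8.5, 18.4,24.4,6.5,0,0,-0.11,8.5, 22.2,29.5,6.5,0,0,-0.13,8.5, 26,34.5,6.5,0,0,-0.15,8.5, 29.8,39.6,6.5,0,0,-0.165,8.5, 33,43.8,6.5,0,0,-0.175,8.5, 35.2,46.7,6.5,0,0,-0.183,8.5, 36,47.8,6.5,0,0,-0.183,8.5]'
python3 - <<'E'
from h import *
s=env.get_state();print(s['t'],s['tcp_pos'],s['joints'],q2R(s['eef_rot']).as_matrix().round(3))
np.save("w1.npy",calibration("wrist"),allow_pickle=True)
cv2.imwrite("pics/wrist1.png",read_camera("wrist")[:,:,::-1])
E
```

```text
t: 1.65
tcp_pos: [0.5041, -0.1279, 0.4707]
eef_rot: [0.0, 1.0, 0.026, 0.0]
ft_force: [-1.2, -0.0, -0.6]
opening: 0.0848
1.65 [ 0.50405503 -0.1279041   0.47070353] [-3.91711267e-01 -2.32006456e-01  1.77085902e+00  1.61511565e-04
  1.60176403e+00  1.12715400e+00] [[ 0.999  0.052  0.001]
 [ 0.052 -0.999 -0.   ]
 [ 0.001  0.    -1.   ]]
```

View pics/wrist1.png

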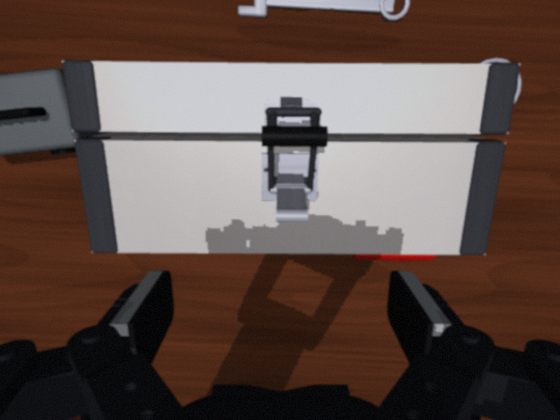

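```bash
python3 - <<'E'
import cv2
a=cv2.imread("pics/wrist1.png")[80:240,220:360]
cv2.imwrite("pics/wrist1z.png",cv2.resize(a,None,fx=3.75,fy=3.75,interpolation=cv2.INTER_CUBIC))
a=cv2.imread("pics/scene0.png")[205:260,180:235]
cv2.imwrite("pics/scene0zz.png",cv2.resize(a,None,fx=10,fy=10,interpolation=cv2.INTER_CUBIC))
E
```

```text
(no output)
```

View pics/wrist1z.png

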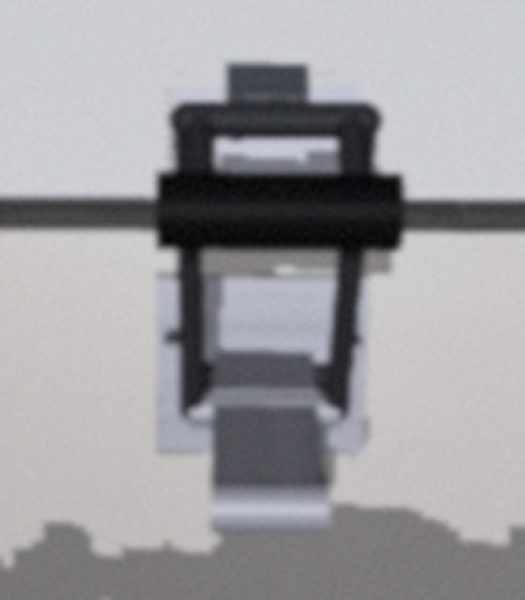

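View pics/scene0zz.png

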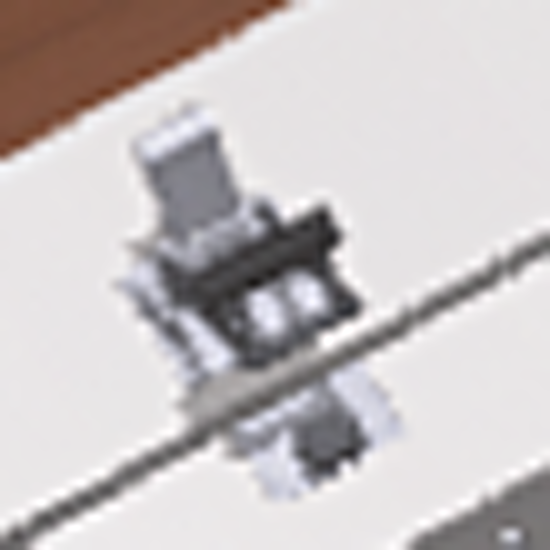

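```bash
python3 - <<'E'
from h import *
w=np.load("w1.npy",allow_pickle=True).item(); s=calibration("scene")
W=lambda u,v:(220+u/3.75-.4,80+v/3.75-.4)
S=lambda u,v:(180+u/10-.45,205+v/10-.45)
yaw=.049;O=np.array([.547,-.132,0]);C=R.from_euler('z',yaw)
def rep(n,x,e): print(n,x.round(4),"case mm",(C.inv().apply(x-O)*1000).round(1),np.round(np.array(e)*1e3,1))
for n,a,b in [("roller",(281,210),(257,253)),("crossbar",(276,117),(300,333)),("tip",(271,505),(177,137)),("keeperTop",(268,80),(330,440))]:
    rep(n,*tri([ray(w,W(*a)),ray(s,S(*b))]))
# case corners on wrist
for n,p in dict(SL=(77,134),SR=(508,136),LL=(63,62),LR=(521,64),BL=(92,253),BR=(487,255)).items():
    x=onz(w,p,.18);print(n,x.round(4),(C.inv().apply(x-O)*1e3).round(1))
E
```

```text
roller [ 0.559  -0.132   0.2561] case mm [ 12.   -0.6 256.1] [1.1 1.1]
crossbar [ 0.5703 -0.1307  0.2364] case mm [2.330e+01 1.000e-01 2.364e+02] [0.4 0.4]
tip [ 0.5121 -0.1331  0.2354] case mm [-34.9   0.6 235.4] [0.2 0.2]
keeperTop [ 0.5745 -0.1309  0.1918] case mm [ 27.6  -0.2 191.8] [0.6 0.6]
SL [0.5446 0.0158 0.18  ] [  4.9 147.7 180. ]
SR [ 0.5586 -0.2819  0.18  ] [   4.2 -150.3  180. ]
LL [0.5907 0.0195 0.18  ] [ 51.1 149.2 180. ]
LR [ 0.6048 -0.2792  0.18  ] [  50.5 -149.9  180. ]
BL [0.4552 0.0141 0.18  ] [-84.5 150.5 180. ]
BR [ 0.4691 -0.2868  0.18  ] [ -85.4 -150.8  180. ]
```

Case frame in mm: the lever is at about 0.22 rad, the loop is tilted up about 0.54 rad, the roller is at about (12.5, 0, 255) and the keeper is at x ≈ 27. I'll go to a tilted pre-grasp pose and take one more look there.

```bash
python3 -m handwheel '[-1,-0.1,-0.3,0.005,-0.1,0,8, -2,-0.3,-0.7,0.01,-0.22,0,7, -3,-0.4,-1.1,0.016,-0.34,0,6, -4.1,-0.6,-1.5,0.022,-0.45,0,6, -4.1,-0.6,-1.5,0.022,-0.45,0,6, -4.1,-0.6,-1.5,0.022,-0.45,0,6]'
python3 - <<'E'
from h import *
s=env.get_state();print(s['t'],s['tcp_pos'],s['joints'].round(3),q2R(s['eef_rot']).as_matrix().round(3),s['ft_force'].round(2),env.tcp_to_tips)
np.save("w2.npy",calibration("wrist"),allow_pickle=True)
a=read_camera("wrist")[:,:,::-1]
cv2.imwrite("pics/wrist2.png",a)
E
```

```text
t: 2.45
tcp_pos: [0.4624, -0.1367, 0.4553]
eef_rot: [-0.005, 0.975, 0.023, 0.223]
ft_force: [-0.2, 0.7, 0.1]
opening: 0.0603
2.45 [ 0.46240039 -0.13668873  0.4552815 ] [-0.492 -0.437  1.971  0.239  1.224  0.993] [[ 0.9    0.048  0.434]
 [ 0.043 -0.999  0.02 ]
 [ 0.435  0.    -0.901]] [-0.23  0.68  0.08] 0.1734
```

View pics/wrist2.png

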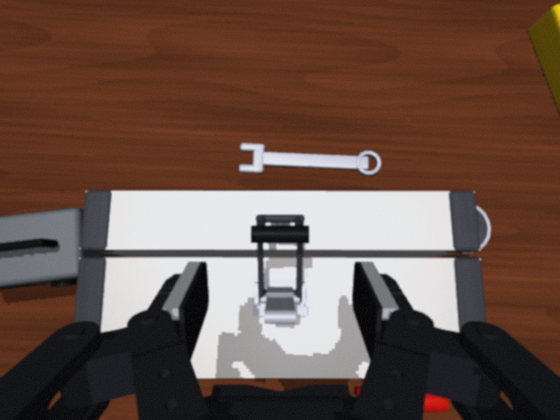

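```bash
python3 - <<'E'
from h import *
w1=np.load("w1.npy",allow_pickle=True).item();w2=np.load("w2.npy",allow_pickle=True).item(); s=calibration("scene")
a=cv2.imread("pics/wrist2.png")
g=a.max(2)<22
m=np.zeros_like(g);m[222:246,240:320]=g[222:246,240:320]
n,l,st,ce=cv2.connectedComponentsWithStats(m.astype(np.uint8));print(st,ce)
yaw=.048;O=np.array([.547,-.132,0]);C=R.from_euler('z',yaw)
rs=[ray(w1,(294.5,135.6)),ray(w2,(280,233.5)),ray(s,(205.2,229.85))]
x,e=tri(rs);print(x,(C.inv().apply(x-O)*1e3).round(1),e)
x,e=tri(rs[1:]);print(x,(C.inv().apply(x-O)*1e3).round(1),e)
st=env.get_state();Rm=q2R(st['eef_rot']);print("in tool",Rm.inv().apply(x-st['tcp_pos']).round(4))
E
```

```text
[[     0      0    560    420 234919]
 [   258    226      6      4     13]
 [   270    227     21      3     39]
 [   293    226     14      4     30]
 [   253    228      4      2      5]
 [   264    228      2      2      4]
 [   267    228      2      2      3]
 [   253    237     54      6    187]] [[279.49921462 209.46899995]
 [260.07692308 226.92307692]
 [279.79487179 227.79487179]
 [299.         227.66666667]
 [254.4        228.2       ]
 [264.5        228.5       ]
 [267.66666667 228.33333333]
 [279.82887701 239.29411765]]
[ 0.55904947 -0.131716    0.25622999] [ 12.   -0.3 256.2] [np.float64(0.0007866267370336234), np.float64(0.0007567421425108473), np.float64(0.0015191380772475516)]
[ 0.55890191 -0.1320751   0.25645779] [ 11.9  -0.6 256.5] [np.float64(0.0011317581134067355), np.float64(0.0011317581134066591)]
in tool [3.000e-04 1.000e-04 2.209e-01]
```

The roller sits on the tool axis, 221 mm ahead of the TCP. I'll advance 59 mm and pinch its ends.

```bash
python3 -m handwheel '[0.6,0.03,-1.2,0,0,0,6, 1.2,0.06,-2.5,0,0,0,6, 1.8,0.09,-3.7,0,0,0,6, 2.3,0.11,-4.7,0,0,0,6, 2.56,0.12,-5.3,0,0,0,5.5, 2.56,0.12,-5.3,0,0,0,4.5,2.56,0.12,-5.3,0,0,0,3.8,2.56,0.12,-5.3,0,0,0,2.5,2.56,0.12,-5.3,0,0,0,2.5,2.56,0.12,-5.3,0,0,0,2.5]'
python3 - <<'E'
from h import *
s=env.get_state();print(s['t'],s['tcp_pos'],s['ft_force'].round(2),s['ft_torque'].round(2),s['opening'])
np.save("w3.npy",calibration("wrist"),allow_pickle=True)
cv2.imwrite("pics/wrist3.png",read_camera("wrist")[:,:,::-1])
E
```

```text
t: 3.75
tcp_pos: [0.4883, -0.1352, 0.4025]
eef_rot: [-0.005, 0.974, 0.024, 0.224]
ft_force: [1.3, -0.7, 1.4]
opening: 0.0297
3.75 [ 0.48829259 -0.13518747  0.40246238] [ 1.27 -0.74  1.37] [-0.04 -0.01 -0.06] 0.029711085607609117
```

View pics/wrist3.png

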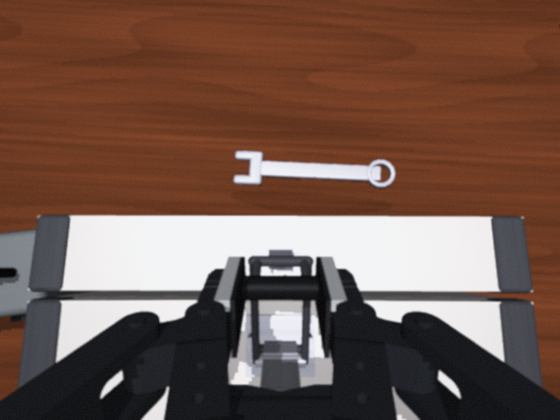

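```bash
cat > kin.py <<'E'
import numpy as np
from scipy.spatial.transform import Rotation as R
C=R.from_euler('z',.048)
def model(a,e):
    pin=np.array([-25-14*np.sin(a),192+14*np.cos(a)])
    f=.3217
    ro=pin+63.25*np.array([np.cos(e+f),np.sin(e+f)])
    cb=pin+60*np.array([np.cos(e),np.sin(e)])
    return pin,ro,cb
def tcp(a,e,th,d=162.):
    return model(a,e)[1]+d*np.array([np.sin(th),np.cos(th)])
def shift(s0,s1):
    # s=(a,e,th) -> world shift cm, rotvec
    d=(tcp(*s1)-tcp(*s0))/10
    return np.r_[C.apply([d[0],0,d[1]]),C.apply([0,s1[2]-s0[2],0])].round(3)
E
python3 - <<'E'
from kin import *
s0=(.22,.56,-.45)
for a,e in [(.15,.5),(.05,.42),(-.05,.34),(-.15,.26),(-.25,.18),(-.3,.1),(-.3,.02)]:
    print(a,e,model(a,e)[2].round(1),list(shift(s0,(a,e,-.45+.56-e))))
E
```

```text
0.15 0.5 [ 25.6 234.6] [np.float64(1.268), np.float64(0.061), np.float64(0.164), np.float64(-0.003), np.float64(0.06), np.float64(0.0)]
0.05 0.42 [ 29.1 230.4] [np.float64(2.978), np.float64(0.143), np.float64(0.264), np.float64(-0.007), np.float64(0.14), np.float64(0.0)]
-0.05 0.34 [ 32.3 226. ] [np.float64(4.692), np.float64(0.225), np.float64(0.223), np.float64(-0.011), np.float64(0.22), np.float64(0.0)]
-0.15 0.26 [ 35.1 221.3] [np.float64(6.396), np.float64(0.307), np.float64(0.042), np.float64(-0.014), np.float64(0.3), np.float64(0.0)]
-0.25 0.18 [ 37.5 216.3] [np.float64(8.08), np.float64(0.388), np.float64(-0.277), np.float64(-0.018), np.float64(0.38), np.float64(0.0)]
-0.3 0.1 [ 38.8 211.4] [np.float64(9.666), np.float64(0.464), np.float64(-0.71), np.float64(-0.022), np.float64(0.459), np.float64(0.0)]
-0.3 0.02 [ 39.1 206.6] [np.float64(11.147), np.float64(0.535), np.float64(-1.244), np.float64(-0.026), np.float64(0.539), np.float64(0.0)]
```

```bash
python3 -m handwheel '[0,0,0,0,0,0,2.5, 0.6,0.03,0.08,-0.001,0.03,0,2.5, 1.27,0.06,0.16,-0.003,0.06,0,2.5, 2.12,0.1,0.22,-0.005,0.1,0,2.5, 2.98,0.14,0.26,-0.007,0.14,0,2.5, 3.84,0.18,0.25,-0.009,0.18,0,2.5, 4.69,0.23,0.22,-0.011,0.22,0,2.5, 5.55,0.27,0.14,-0.012,0.26,0,2.5, 6.4,0.31,0.04,-0.014,0.3,0,2.5, 7.25,0.35,-0.12,-0.016,0.34,0,2.5, 8.08,0.39,-0.28,-0.018,0.38,0,2.5, 9.67,0.46,-0.71,-0.022,0.459,0,2.5]'
python3 -m handwheel '[0,0,0,0,0,0,2.5]'
python3 - <<'E'
from h import *
s=env.get_state();print(s['t'],s['tcp_pos'],s['ft_force'].round(2),s['ft_torque'].round(2),s['opening'])
np.save("w4.npy",calibration("wrist"),allow_pickle=True)
a=read_camera("wrist")[:,:,::-1];cv2.imwrite("pics/wrist4.png",a)
b=read_camera("scene")[:,:,::-1];cv2.imwrite("pics/scene4.png",b)
cv2.imwrite("pics/scene4z.png",cv2.resize(b[180:280,150:270],None,fx=5,fy=5,interpolation=cv2.INTER_CUBIC))
E
```

```text
t: 5.3
tcp_pos: [0.5849, -0.1305, 0.3942]
eef_rot: [-0.0, 1.0, 0.024, -0.007]
ft_force: [-3.4, -3.1, -1.1]
opening: 0.0294
t: 5.42
tcp_pos: [0.5855, -0.1305, 0.3934]
eef_rot: [-0.0, 1.0, 0.025, -0.006]
ft_force: [-3.5, -3.8, -0.9]
opening: 0.0296
5.425 [ 0.58548827 -0.13047121  0.39336946] [-3.46 -3.77 -0.88] [-0.58  0.64  0.02] 0.029567603299744498
```

View pics/wrist4.png

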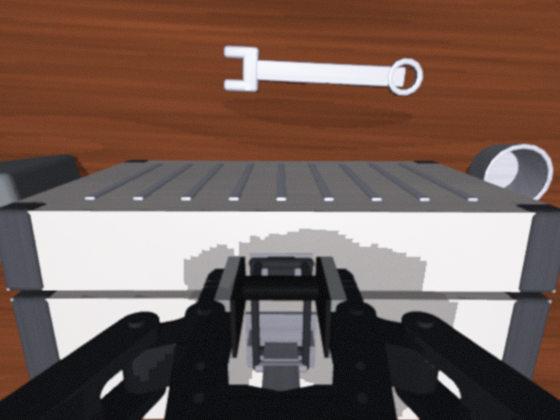

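View pics/scene4z.png

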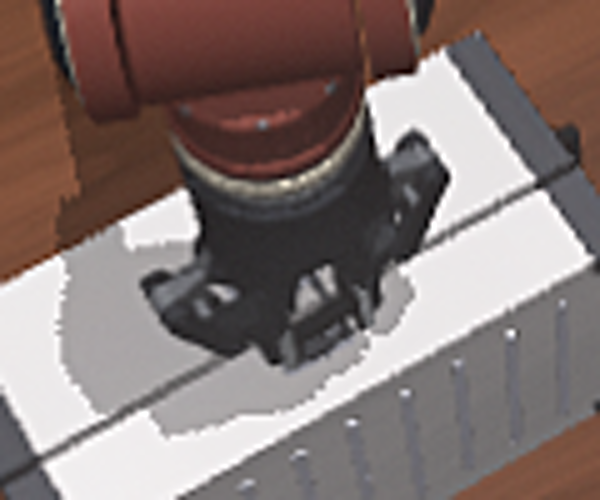

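```bash
python3 - <<'E'
from kin import *
s0=(-.3,.1,.009)
for a,e in [(-.34,.04),(-.38,-.02),(-.4,-.08),(-.4,-.14),(-.4,-.2),(-.4,-.25),(-.4,-.3),(-.4,-.34),(-.4,-.37)]:
    print(a,e,model(a,e)[2].round(1),*shift(s0,(a,e,.009+.1-e)))
E
```

```text
-0.34 0.04 [ 39.6 207.6] 1.168 0.056 -0.406 -0.003 0.06 0.0
-0.38 -0.02 [ 40.2 203.8] 2.31 0.111 -0.881 -0.006 0.12 0.0
-0.4 -0.08 [ 40.3 200.1] 3.396 0.163 -1.411 -0.009 0.18 0.0
-0.4 -0.14 [ 39.9 196.5] 4.423 0.212 -1.993 -0.012 0.24 0.0
-0.4 -0.2 [ 39.3 193. ] 5.413 0.26 -2.636 -0.014 0.3 0.0
-0.4 -0.25 [ 38.6 190.1] 6.208 0.298 -3.216 -0.017 0.35 0.0
-0.4 -0.3 [ 37.8 187.2] 6.973 0.335 -3.835 -0.019 0.4 0.0
-0.4 -0.34 [ 37.  184.9] 7.562 0.363 -4.358 -0.021 0.439 0.0
-0.4 -0.37 [ 36.4 183.2] 7.99 0.384 -4.765 -0.023 0.469 0.0
```

```bash
python3 -m handwheel '[0.6,0,-0.2,-0.001,0.03,0,2.5, 1.17,0.02,-0.41,-0.003,0.06,0,2.5, 1.75,0.04,-0.64,-0.004,0.09,0,2.5, 2.31,0.07,-0.88,-0.006,0.12,0,2.5, 2.85,0.09,-1.14,-0.007,0.15,0,2.5, 3.4,0.12,-1.41,-0.009,0.18,0,2.5, 3.91,0.14,-1.7,-0.01,0.21,0,2.5, 4.42,0.16,-1.99,-0.012,0.24,0,2.5, 4.92,0.18,-2.31,-0.013,0.27,0,2.5, 5.41,0.21,-2.64,-0.014,0.3,0,2.5, 5.41,0.21,-2.64,-0.014,0.3,0,2.5]'
python3 - <<'E'
from h import *
s=env.get_state();print(s['t'],s['tcp_pos'],s['ft_force'].round(2),s['ft_torque'].round(2),s['opening'])
np.save("w5.npy",calibration("wrist"),allow_pickle=True)
a=read_camera("wrist")[:,:,::-1];cv2.imwrite("pics/wrist5.png",a)
cv2.imwrite("pics/wrist5z.png",cv2.resize(a[230:400,200:360],None,fx=3.5,fy=3.5,interpolation=cv2.INTER_CUBIC))
E
```

```text
t: 6.9
tcp_pos: [0.6396, -0.1282, 0.368]
eef_rot: [0.003, 0.988, 0.024, -0.154]
ft_force: [3.9, 0.8, 1.9]
opening: 0.0293
6.9 [ 0.63963798 -0.12824981  0.36795543] [3.95 0.84 1.89] [ 0.11 -0.66 -0.02] 0.029280070034891213
```

View pics/wrist5z.png

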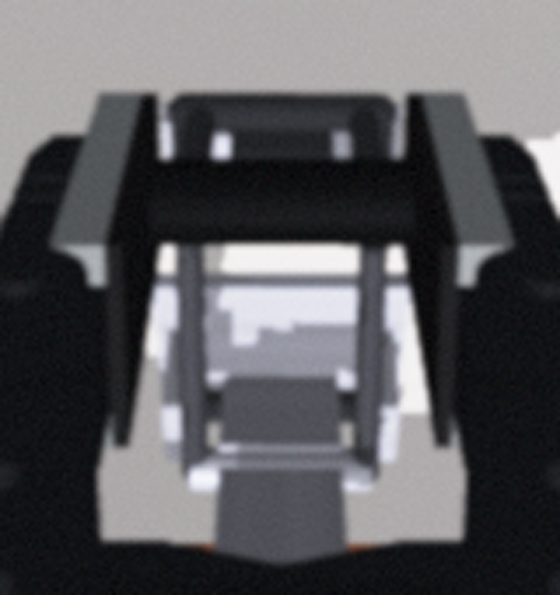

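```bash
python3 - <<'E'
from h import *
w=np.load("w5.npy",allow_pickle=True).item()
C=R.from_euler('z',.048);O=np.array([.547,-.132,0])
st=env.get_state();Rm=q2R(st['eef_rot'])
ro=st['tcp_pos']+Rm.apply([0,0,.162]);print("roller case",(C.inv().apply(ro-O)*1e3).round(1))
zt=Rm.as_matrix()[:,2];print(np.arctan2(-C.inv().apply(zt)[0],-zt[2]))
def Z(P):
    p=proj(w,O+C.apply(np.array(P)/1e3))[0];return ((p-[200,230]+.4)*3.5).round(1)
for n,P in dict(roll=C.inv().apply(ro-O)*1e3,cb=(39.3,0,193),kTopFront=(30,0,192.5),kTopBack=(23,0,192.5),kl=(30,7,192.5),kr=(30,-7,192.5),baseEdge=(0,0,180),lidEdge=(6,0,180),pin=(-20,0,205),tip=(-25+48*np.sin(.4),0,192+48*np.cos(.4))).items(): print(n,Z(P))
E
```

```text
roller case [ 43.4  -0.6 213.9]
0.3080506322945883
roll [292.5 210.4]
cb [286.8 110.5]
kTopFront [286.6 159.4]
kTopBack [286.4 196.2]
kl [234.2 159.3]
kr [339.  159.4]
baseEdge [285.8 240.4]
lidEdge [285.9 213.4]
pin [285.9 465.1]
tip [286.7 636.6]
```

View pics/wrist5.png

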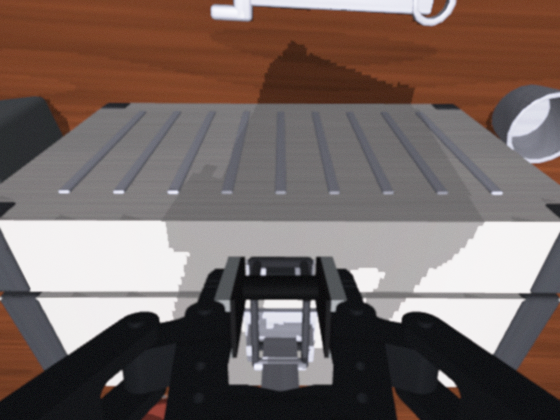

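Predicted and seen rows agree: the crossbar is about 9 mm ahead of the lip. I'll keep lowering it.

```bash
python3 -m handwheel '[0.4,0.02,-0.29,-0.001,0.025,0,2.5, 0.8,0.04,-0.58,-0.003,0.05,0,2.5, 1.18,0.06,-0.89,-0.004,0.075,0,2.5, 1.56,0.075,-1.2,-0.005,0.1,0,2.5, 1.86,0.09,-1.46,-0.006,0.12,0,2.5, 2.15,0.1,-1.72,-0.007,0.139,0,2.5, 2.15,0.1,-1.72,-0.007,0.139,0,2.5]'
python3 -m handwheel '[0.22,0.01,-0.2,-0.001,0.015,0,2.5, 0.43,0.02,-0.41,-0.002,0.03,0,2.5,0.43,0.02,-0.41,-0.002,0.03,0,2.5]'
python3 - <<'E'
from h import *
w=calibration("wrist")
C=R.from_euler('z',.048);O=np.array([.547,-.132,0])
st=env.get_state();Rm=q2R(st['eef_rot'])
print(st['t'],st['ft_force'].round(2),st['ft_torque'].round(2))
ro=st['tcp_pos']+Rm.apply([0,0,.162]);print("roller case",(C.inv().apply(ro-O)*1e3).round(1))
zt=Rm.as_matrix()[:,2];th=np.arctan2(-C.inv().apply(zt)[0],-zt[2]);print(th)
a=read_camera("wrist")[:,:,::-1];cv2.imwrite("pics/wrist6.png",a)
cv2.imwrite("pics/wrist6z.png",cv2.resize(a[230:400,200:360],None,fx=3.5,fy=3.5,interpolation=cv2.INTER_CUBIC))
b=read_camera("top")[:,:,::-1];cv2.imwrite("pics/top6z.png",cv2.resize(b[170:260,285:435],None,fx=5,fy=5,interpolation=cv2.INTER_CUBIC))
def Z(P):
    p=proj(w,O+C.apply(np.array(P)/1e3))[0];return ((p-[200,230]+.4)*3.5).round(1)
r=C.inv().apply(ro-O)*1e3;e=.109-th
for n,P in dict(roll=r,cb=(r[0]+20*np.sin(e),0,r[2]-20*np.cos(e)),kTopFront=(30,0,192.5),kTopBack=(23,0,192.5)).items(): print(n,np.round(P,1),Z(P))
E
```

```text
t: 7.82
tcp_pos: [0.6606, -0.1273, 0.3505]
eef_rot: [0.005, 0.975, 0.024, -0.223]
ft_force: [4.4, 2.5, 0.9]
opening: 0.0293
t: 8.2
tcp_pos: [0.6648, -0.1271, 0.3464]
eef_rot: [0.005, 0.971, 0.024, -0.238]
ft_force: [3.3, 2.0, 0.7]
opening: 0.0295
8.2 [3.27 1.99 0.67] [ 0.3  -0.68 -0.23]
roller case [ 43.1  -0.7 202.7]
0.47978908302012097
roll [ 43.1  -0.7 202.7] [292.4 207.9]
cb [ 35.9   0.  184.1] [286.  114.4]
kTopFront [ 30.    0.  192.5] [286.1 196.4]
kTopBack [ 23.    0.  192.5] [285.9 226.7]
```

View pics/wrist6z.png

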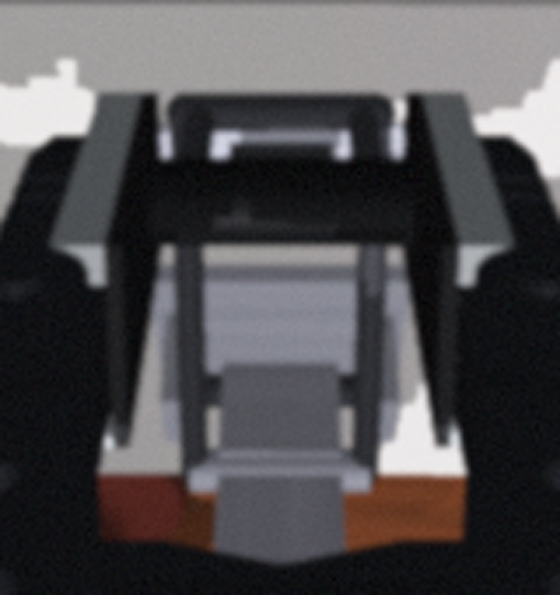

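The crossbar is at about (36, 184), below the lip and in front of the keeper, with no contact in z. Now I'll draw it back.

```bash
python3 -m handwheel '[-0.15,-0.01,0,0,0,0,2.5, -0.3,-0.015,0,0,0,0,2.5, -0.45,-0.02,0,0,0,0,2.5, -0.6,-0.03,0,0,0,0,2.5,-0.6,-0.03,0,0,0,0,2.5]'
python3 -m handwheel '[-0.1,-0.005,0,0,0,0,2.5,-0.1,-0.005,0,0,0,0,2.5]'
```

```text
t: 8.93
tcp_pos: [0.6587, -0.1274, 0.3472]
eef_rot: [0.006, 0.971, 0.024, -0.237]
ft_force: [4.2, 3.7, 0.8]
opening: 0.0294
t: 9.18
tcp_pos: [0.6578, -0.1274, 0.3471]
eef_rot: [0.006, 0.971, 0.024, -0.237]
ft_force: [4.0, 1.9, 0.4]
opening: 0.0297
```

```bash
python3 -m handwheel '[-0.1,-0.005,0,0,0,0,2.5,-0.1,-0.005,0,0,0,0,2.5]'
python3 -m handwheel '[-0.05,0,0,0,0,0,2.5,-0.05,0,0,0,0,0,2.5]'
python3 -m handwheel '[-0.05,0,0,0,0,0,2.5,-0.05,0,0,0,0,0,2.5]'
```

```text
t: 9.43
tcp_pos: [0.6572, -0.1274, 0.3474]
eef_rot: [0.006, 0.972, 0.024, -0.235]
ft_force: [7.1, 1.9, 0.3]
opening: 0.0295
t: 9.68
tcp_pos: [0.6569, -0.1274, 0.3475]
eef_rot: [0.006, 0.972, 0.024, -0.235]
ft_force: [8.5, 2.6, 0.6]
opening: 0.0293
t: 9.93
tcp_pos: [0.6566, -0.1274, 0.3476]
eef_rot: [0.006, 0.972, 0.024, -0.234]
ft_force: [9.7, 2.4, -0.1]
opening: 0.0295
```

The bar is bearing on the upright after about 8 mm of draw, where the lip tip would have stopped it at about 3.5 mm. I'll pull slightly more and hold.

```bash
python3 -m handwheel '[-0.05,0,0,0,0,0,2.5,-0.05,0,0,0,0,0,2.5]'
python3 -m handwheel '[-0.03,0,0,0,0,0,2.5,-0.03,0,0,0,0,0,2.5,-0.03,0,0,0,0,0,2.5,-0.03,0,0,0,0,0,2.5,-0.03,0,0,0,0,0,2.5,-0.03,0,0,0,0,0,2.5]'
python3 - <<'E'
from h import *
st=env.get_state();print(st['t'],st['ft_force'].round(2),st['ft_torque'].round(2))
w=calibration("wrist");np.save("w7.npy",w,allow_pickle=True)
a=read_camera("wrist")[:,:,::-1];cv2.imwrite("pics/wrist7.png",a)
cv2.imwrite("pics/wrist7z.png",cv2.resize(a[230:400,200:360],None,fx=3.5,fy=3.5,interpolation=cv2.INTER_CUBIC))
E
```

```text
t: 10.18
tcp_pos: [0.6564, -0.1273, 0.3477]
eef_rot: [0.006, 0.972, 0.024, -0.234]
ft_force: [11.4, 2.7, -1.0]
opening: 0.0296
t: 10.92
tcp_pos: [0.6562, -0.1273, 0.3478]
eef_rot: [0.006, 0.972, 0.024, -0.233]
ft_force: [12.9, 3.2, -0.4]
opening: 0.0297
10.925 [12.95  3.23 -0.39] [ 0.49 -1.98 -0.29]
```

View pics/wrist7z.png

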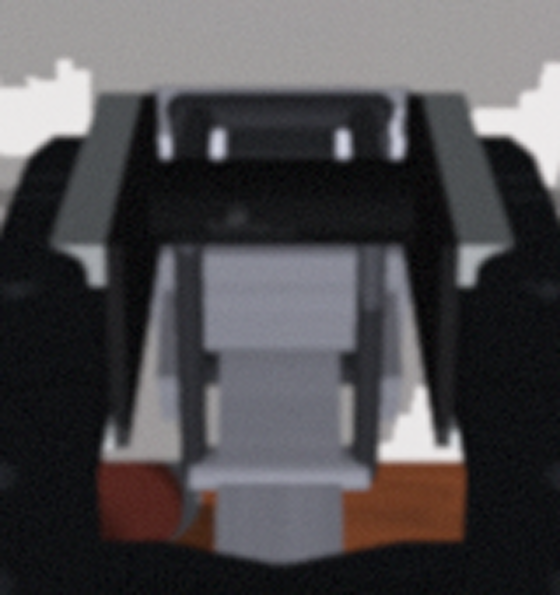

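Held at about 12 N for a second. Now I'll release and back off along the tool axis.

```bash
python3 -m handwheel '[0,0,0,0,0,0,3.6,0,0,0,0,0,0,4.2,0,0,0,0,0,0,5,0,0,0,0,0,0,5.5,0,0,0,0,0,0,5.5]'
python3 - <<'E'
from h import *
st=env.get_state();print(st['t'],st['ft_force'].round(2),q2R(st['eef_rot']).as_matrix()[:,2].round(3),st['opening'])
a=read_camera("wrist")[:,:,::-1]
cv2.imwrite("pics/wrist8z.png",cv2.resize(a[230:400,200:360],None,fx=3.5,fy=3.5,interpolation=cv2.INTER_CUBIC))
E
```

```text
t: 11.6
tcp_pos: [0.6549, -0.1276, 0.3468]
eef_rot: [0.006, 0.971, 0.023, -0.237]
ft_force: [0.2, 0.3, -0.1]
opening: 0.055
11.6 [ 0.2   0.26 -0.06] [-0.46  -0.022 -0.887] 0.05504595334590485
```

View pics/wrist8z.png

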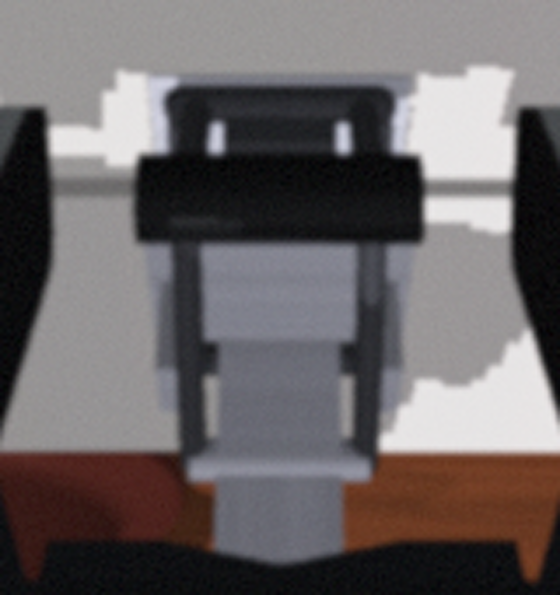

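The loop stayed put and the force dropped to zero. I'll back off along the tool axis, then move above the lever with the tool tilted -0.25 and the fingers shut.

```bash
python3 -m handwheel '[0.9,0.04,1.8,0,0,0,5.5, 2.3,0.11,4.4,0,0,0,5.5, 3.7,0.18,7.1,0,0,0,5.5, 2.2,0.1,9,0.004,-0.1,0,5, -0.5,0,11,0.01,-0.22,0,4, -3.5,-0.1,12.5,0.017,-0.34,0,2, -7,-0.25,13.3,0.023,-0.48,0,0, -10.5,-0.4,13.3,0.03,-0.62,0,0, -13.3,-0.5,13.3,0.035,-0.73,0,0, -13.3,-0.5,13.3,0.035,-0.73,0,0, -13.3,-0.5,13.3,0.035,-0.73,0,0]'
python3 - <<'E'
from h import *
s=env.get_state();print(s['t'],s['tcp_pos'],q2R(s['eef_rot']).as_matrix().round(3),s['ft_force'].round(2),s['opening'])
w=calibration("wrist");np.save("w9.npy",w,allow_pickle=True)
a=read_camera("wrist")[:,:,::-1]
cv2.imwrite("pics/wrist9.png",a)
b=read_camera("scene")[:,:,::-1];cv2.imwrite("pics/scene9.png",b)
cv2.imwrite("pics/scene9z.png",cv2.resize(b[195:265,165:245],None,fx=7,fy=7,interpolation=cv2.INTER_CUBIC))
E
```

```text
t: 13.02
tcp_pos: [0.5224, -0.1326, 0.4803]
eef_rot: [-0.003, 0.992, 0.024, 0.125]
ft_force: [0.9, -0.1, 0.0]
opening: -0.0001
13.025 [ 0.52241503 -0.13263651  0.48027044] [[ 0.967  0.048  0.249]
 [ 0.047 -0.999  0.012]
 [ 0.249  0.    -0.968]] [ 0.88 -0.1   0.03] -9.48459325420386e-05
```

View pics/wrist9.png

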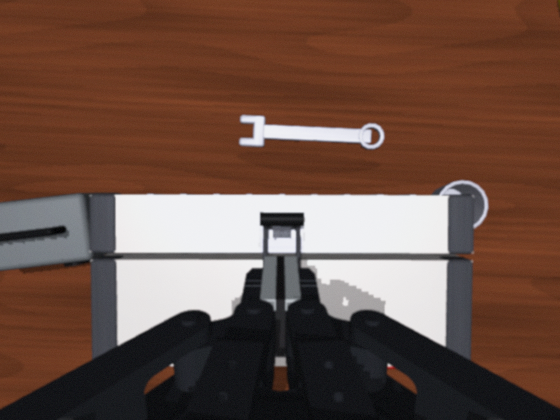

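View pics/scene9z.png

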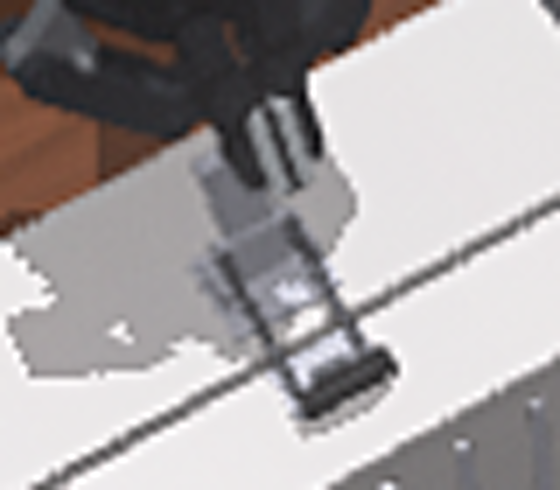

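```bash
python3 - <<'E'
from h import *
s=calibration("scene");C=R.from_euler('z',.048);O=np.array([.547,-.132,0])
def plane(c,px):
    o,d=ray(c,px);o=C.inv().apply(o-O);d=C.inv().apply(d);return (o-d*o[1]/d[1])*1e3
for z in [(212,163),(205,150),(352,388),(300,412)]:
    print(z,plane(s,(165+z[0]/7-.43,195+z[1]/7-.43)).round(1))
for a in [.2,.25,.3,.35]:
    for r in(44,48,52):
        P=O+C.apply(np.array([-25-r*np.sin(a),0,192+r*np.cos(a)])/1e3);p=proj(s,P)[0];print(a,r,((p-[165,195]+.43)*7).round(0))
# TCP targets
th=-.25
back=np.array([np.sin(th),np.cos(th)]);fx=np.array([np.cos(th),-np.sin(th)])
st=env.get_state();cur=C.inv().apply(st['tcp_pos']-O)*1e3;print(cur)
def tgt(a,u,n):
    t=np.array([-np.sin(a),np.cos(a)]);nn=np.array([np.cos(a),np.sin(a)])
    return np.array([-25,192])+u*t+n*nn+11*fx+173.4*back
for a,u,n in [(.3,40,25),(.3,40,12),(.3,40,6),(.3,40,3.2)]:
    T=tgt(a,u,n);d=T-cur[[0,2]];print(a,u,n,T.round(1),(C.apply([d[0],0-cur[1],d[1]])/10).round(2))
E
```

```text
(212, 163) [-50.7   0.  214.2]
(205, 150) [-54.7   0.  216.7]
(352, 388) [ 39.1   0.  203.9]
(300, 412) [-27.5   0.   69.4]
0.2 44 [228. 170.]
0.2 48 [225. 162.]
0.2 52 [222. 154.]
0.25 44 [225. 165.]
0.25 48 [222. 157.]
0.25 52 [219. 149.]
0.3 44 [222. 161.]
0.3 48 [219. 153.]
0.3 52 [215. 144.]
0.35 44 [219. 158.]
0.35 48 [216. 149.]
0.35 52 [212. 140.]
[-24.06628329   0.5722538  480.00142689]
0.3 40 25 [-45.2 408.3] [-2.11 -0.16 -7.17]
0.3 40 12 [-57.6 404.5] [-3.35 -0.22 -7.55]
0.3 40 6 [-63.3 402.7] [-3.92 -0.25 -7.73]
0.3 40 3.2 [-66.  401.9] [-4.19 -0.26 -7.81]
```

```bash
python3 -m handwheel '[-0.3,-0.02,-1,0,0,0,0, -0.8,-0.05,-2.8,0,0,0,0, -1.4,-0.1,-4.6,0,0,0,0, -1.8,-0.13,-6.2,0,0,0,0, -2.1,-0.16,-7.1,0,0,0,0, -2.7,-0.19,-7.3,0,0,0,0, -3.3,-0.22,-7.5,0,0,0,0,-3.3,-0.22,-7.5,0,0,0,0]'
python3 - <<'E'
from h import *
s=env.get_state();print(s['t'],s['tcp_pos'],s['ft_force'].round(2))
w=calibration("wrist");np.save("w10.npy",w,allow_pickle=True)
b=read_camera("scene")[:,:,::-1]
cv2.imwrite("pics/scene10z.png",cv2.resize(b[195:265,165:245],None,fx=7,fy=7,interpolation=cv2.INTER_CUBIC))
cv2.imwrite("pics/wrist10.png",read_camera("wrist")[:,:,::-1])
E
```

```text
t: 14.12
tcp_pos: [0.4887, -0.1349, 0.4055]
eef_rot: [-0.003, 0.992, 0.024, 0.126]
ft_force: [0.3, -0.6, 0.6]
opening: 0.0001
14.125 [ 0.48871581 -0.1348584   0.40553962] [ 0.33 -0.64  0.61]
```

View pics/scene10z.png

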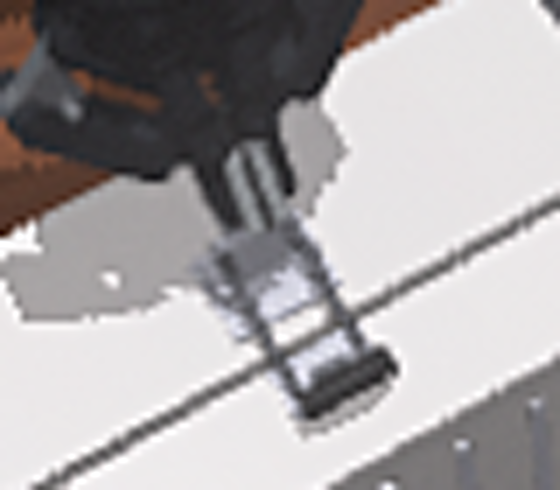

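View pics/wrist10.png

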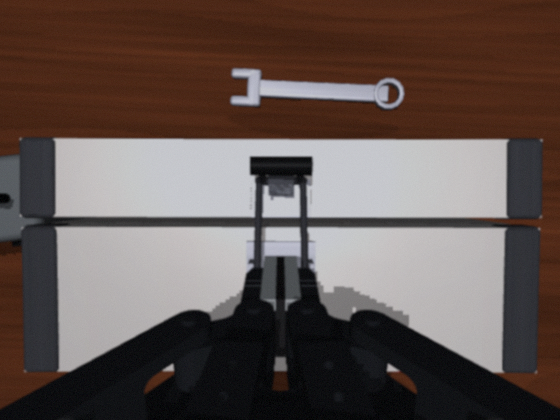

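```bash
cat > fold.py <<'E'
import numpy as np,sys
from scipy.spatial.transform import Rotation as R
from cell import env
from h import q2R
C=R.from_euler('z',.048);O=np.array([.547,-.132,0])
st=env.get_state();cur=C.inv().apply(st['tcp_pos']-O)*1e3
zt=C.inv().apply(q2R(st['eef_rot']).as_matrix()[:,2]);th=np.arctan2(-zt[0],-zt[2]);print(cur.round(1),th)
back=np.array([np.sin(th),np.cos(th)]);fx=np.array([np.cos(th),-np.sin(th)])
corner=cur[[0,2]]-173.4*back-11*fx
rel=corner-[-25,192]; print("corner rel pivot",rel.round(1), "nominal a(n=2)",np.arctan2(-rel[0],rel[1])+np.arcsin(2/np.hypot(*rel)), np.hypot(*rel))
for a in np.arange(float(sys.argv[1]),float(sys.argv[2])+.001,float(sys.argv[3])):
    u=float(sys.argv[4]) if len(sys.argv)>4 else 40
    t=np.array([-np.sin(a),np.cos(a)]);nn=np.array([np.cos(a),np.sin(a)])
    c=np.array([-25,192])+u*t+2*nn; d=c-corner
    print(round(a,2),(C.apply([d[0],0,d[1]])/10).round(2))
E
python3 fold.py .2 .8 .05
```

```text
[-5.800e+01 -1.000e-01  4.056e+02] -0.25355232433967334
corner rel pivot [-0.2 43. ] nominal a(n=2) 0.051151598020932096 43.01812920181642
0.2 [-0.58 -0.03 -0.34]
0.25 [-0.77 -0.04 -0.38]
0.3 [-0.97 -0.05 -0.42]
0.35 [-1.16 -0.06 -0.48]
0.4 [-1.35 -0.06 -0.54]
0.45 [-1.54 -0.07 -0.61]
0.5 [-1.72 -0.08 -0.7 ]
0.55 [-1.9  -0.09 -0.79]
0.6 [-2.07 -0.1  -0.89]
0.65 [-2.24 -0.11 -1.  ]
0.7 [-2.4  -0.12 -1.11]
0.75 [-2.56 -0.12 -1.24]
0.8 [-2.71 -0.13 -1.37]
```

```bash
python3 -m handwheel '[-0.3,-0.02,-0.2,0,0,0,0, -0.58,-0.03,-0.34,0,0,0,0, -0.77,-0.04,-0.38,0,0,0,0, -0.97,-0.05,-0.42,0,0,0,0,-0.97,-0.05,-0.42,0,0,0,0]'
python3 -m handwheel '[-0.1,0,-0.03,0,0,0,0, -0.19,-0.01,-0.06,0,0,0,0, -0.29,-0.02,-0.09,0,0,0,0, -0.38,-0.02,-0.12,0,0,0,0,-0.38,-0.02,-0.12,0,0,0,0]'
python3 fold.py .35 1 .05
```

```text
t: 14.85
tcp_pos: [0.4794, -0.1352, 0.4007]
eef_rot: [-0.003, 0.992, 0.024, 0.127]
ft_force: [5.0, -0.6, -2.4]
opening: 0.0001
t: 15.48
tcp_pos: [0.4761, -0.1354, 0.3997]
eef_rot: [-0.003, 0.992, 0.024, 0.128]
ft_force: [8.7, 1.0, -2.6]
opening: 0.0
[-71.    0.  399.7] -0.25625387098713154
corner rel pivot [-12.7  37.2] nominal a(n=2) 0.38009945960654734 39.31120871894984
0.35 [0.09 0.   0.11]
0.4 [-0.1  -0.    0.04]
0.45 [-0.29 -0.01 -0.03]
0.5 [-0.47 -0.02 -0.11]
0.55 [-0.65 -0.03 -0.21]
0.6 [-0.82 -0.04 -0.31]
0.65 [-0.99 -0.05 -0.41]
0.7 [-1.15 -0.06 -0.53]
0.75 [-1.31 -0.06 -0.66]
0.8 [-1.46 -0.07 -0.79]
0.85 [-1.6  -0.08 -0.93]
0.9 [-1.74 -0.08 -1.08]
0.95 [-1.86 -0.09 -1.23]
1.0 [-1.98 -0.1  -1.39]
```

```bash
python3 -m handwheel '[-0.2,-0.01,0,0,0,0,0, -0.38,-0.02,-0.07,0,0,0,0, -0.56,-0.03,-0.16,0,0,0,0, -0.74,-0.04,-0.26,0,0,0,0, -0.9,-0.04,-0.36,0,0,0,0, -1.07,-0.05,-0.47,0,0,0,0,-1.07,-0.05,-0.47,0,0,0,0]'
python3 fold.py .7 1.7 .1
python3 - <<'E'
from h import *
b=read_camera("scene")[:,:,::-1]
cv2.imwrite("pics/scene11z.png",cv2.resize(b[195:265,165:245],None,fx=7,fy=7,interpolation=cv2.INTER_CUBIC))
cv2.imwrite("pics/wrist11.png",read_camera("wrist")[:,:,::-1])
E
```

```text
t: 16.35
tcp_pos: [0.4655, -0.1358, 0.3954]
eef_rot: [-0.003, 0.991, 0.024, 0.128]
ft_force: [9.5, 0.8, -2.8]
opening: 0.0
[-8.160e+01  1.000e-01  3.954e+02] -0.2573987984808455
corner rel pivot [-23.1  32.9] nominal a(n=2) 0.6623114303830255 40.16428983678383
0.7 [-0.11 -0.01 -0.1 ]
0.8 [-0.42 -0.02 -0.36]
0.9 [-0.7  -0.03 -0.64]
1.0 [-0.95 -0.05 -0.96]
1.1 [-1.16 -0.06 -1.29]
1.2 [-1.35 -0.06 -1.65]
1.3 [-1.49 -0.07 -2.02]
1.4 [-1.6  -0.08 -2.41]
1.5 [-1.66 -0.08 -2.8 ]
1.6 [-1.69 -0.08 -3.2 ]
1.7 [-1.68 -0.08 -3.6 ]
```

View pics/scene11z.png

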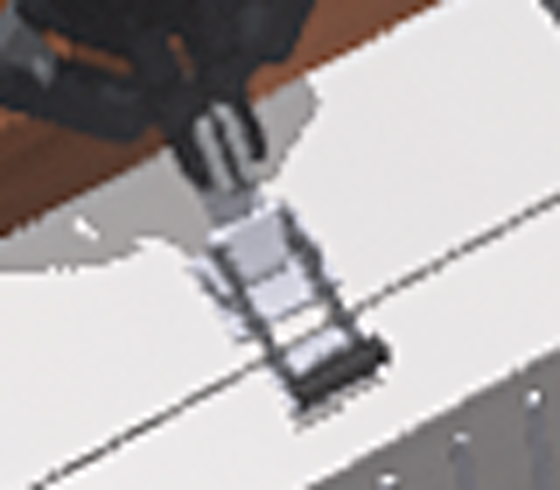

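View pics/wrist11.png

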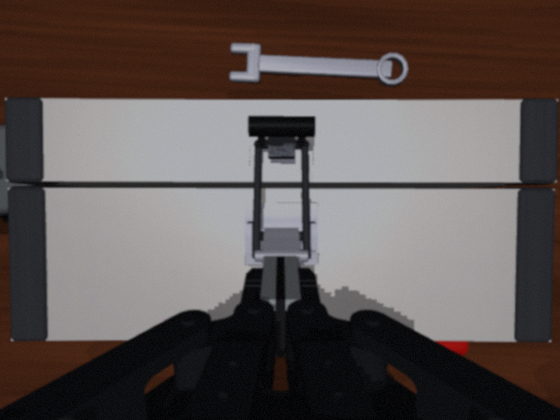

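The seam is closing and the loop is hooked. I'll keep following the arc.

```bash
python3 -m handwheel '[-0.25,-0.01,-0.2,0,0,0,0, -0.42,-0.02,-0.36,0,0,0,0, -0.56,-0.03,-0.5,0,0,0,0, -0.7,-0.03,-0.64,0,0,0,0, -0.83,-0.04,-0.8,0,0,0,0, -0.95,-0.05,-0.96,0,0,0,0, -1.06,-0.05,-1.12,0,0,0,0, -1.16,-0.06,-1.29,0,0,0,0, -1.16,-0.06,-1.29,0,0,0,0]'
python3 fold.py 1.1 1.7 .1
```

```text
t: 17.58
tcp_pos: [0.4538, -0.1365, 0.3836]
eef_rot: [-0.003, 0.991, 0.024, 0.128]
ft_force: [5.0, 1.6, 1.8]
opening: 0.0
[-93.3   0.  383.6] -0.2569627697804163
corner rel pivot [-34.9  21.1] nominal a(n=2) 1.0757925477825427 40.76283872785671
1.1 [ 0.01  0.   -0.12]
1.2 [-0.17 -0.01 -0.47]
1.3 [-0.31 -0.02 -0.85]
1.4 [-0.42 -0.02 -1.23]
1.5 [-0.49 -0.02 -1.63]
1.6 [-0.52 -0.02 -2.03]
1.7 [-0.5  -0.02 -2.43]
```

```bash
python3 -m handwheel '[-0.08,0,-0.3,0,0,0,0, -0.17,-0.01,-0.47,0,0,0,0, -0.25,-0.01,-0.66,0,0,0,0, -0.31,-0.02,-0.85,0,0,0,0, -0.37,-0.02,-1.04,0,0,0,0, -0.42,-0.02,-1.23,0,0,0,0, -0.42,-0.02,-1.23,0,0,0,0]'
python3 fold.py 1.4 1.7 .1
python3 -m handwheel '[-0.02,0,-0.2,0,0,0,0, -0.05,0,-0.4,0,0,0,0, -0.05,0,-0.4,0,0,0,0]'
python3 fold.py 1.4 1.7 .1
```

```text
t: 18.45
tcp_pos: [0.4487, -0.1368, 0.3687]
eef_rot: [-0.003, 0.992, 0.024, 0.125]
ft_force: [-0.1, 1.0, 0.5]
opening: -0.0
[-9.840e+01 -1.000e-01  3.687e+02] -0.2506269974572802
corner rel pivot [-41.1   6. ] nominal a(n=2) 1.4742238344789034 41.49044255859293
1.4 [0.2  0.01 0.28]
1.5 [ 0.13  0.01 -0.12]
1.6 [ 0.1   0.   -0.52]
1.7 [ 0.11  0.01 -0.92]
t: 18.82
tcp_pos: [0.4484, -0.1367, 0.3651]
eef_rot: [-0.003, 0.992, 0.024, 0.125]
ft_force: [0.1, 0.5, 1.1]
opening: 0.0003
[-98.8  -0.  365.1] -0.25151306931438006
corner rel pivot [-41.3   2.4] nominal a(n=2) 1.5607943597306997 41.33020181105286
1.4 [0.22 0.01 0.64]
1.5 [0.15 0.01 0.24]
1.6 [ 0.12  0.01 -0.16]
1.7 [ 0.13  0.01 -0.56]
```

```bash
python3 -m handwheel '[0.05,0,-0.15,0,0,0,0, 0.08,0,-0.3,0,0,0,0, 0.1,0,-0.4,0,0,0,0, 0.1,0,-0.4,0,0,0,0]'
python3 -m handwheel '[0,0,-0.1,0,0,0,0, 0,0,-0.1,0,0,0,0]'
python3 -m handwheel '[0,0,-0.1,0,0,0,0, 0,0,-0.1,0,0,0,0]'
```

```text
t: 19.32
tcp_pos: [0.4495, -0.1368, 0.3615]
eef_rot: [-0.003, 0.992, 0.024, 0.126]
ft_force: [-0.0, 0.4, -0.3]
opening: 0.0004
t: 19.58
tcp_pos: [0.4495, -0.1368, 0.3605]
eef_rot: [-0.003, 0.992, 0.024, 0.126]
ft_force: [0.2, 0.1, 0.3]
opening: -0.0002
t: 19.82
tcp_pos: [0.4495, -0.1368, 0.3595]
eef_rot: [-0.003, 0.992, 0.024, 0.126]
ft_force: [-0.0, -0.4, 0.6]
opening: -0.0002
```

```bash
python3 -m handwheel '[0,0,-0.1,0,0,0,0, 0,0,-0.1,0,0,0,0]'
python3 -m handwheel '[0,0,-0.1,0,0,0,0, 0,0,-0.1,0,0,0,0]'
python3 fold.py 1.6 1.7 .1
python3 - <<'E'
from h import *
b=read_camera("scene")[:,:,::-1]
cv2.imwrite("pics/scene12z.png",cv2.resize(b[195:265,165:245],None,fx=7,fy=7,interpolation=cv2.INTER_CUBIC))
cv2.imwrite("pics/wrist12.png",read_camera("wrist")[:,:,::-1])
E
```

```text
t: 20.08
tcp_pos: [0.4495, -0.1368, 0.3589]
eef_rot: [-0.003, 0.992, 0.024, 0.126]
ft_force: [-1.4, 0.1, 2.1]
opening: 0.0003
t: 20.32
tcp_pos: [0.4496, -0.1368, 0.3587]
eef_rot: [-0.003, 0.992, 0.024, 0.126]
ft_force: [-3.8, -0.1, 5.7]
opening: -0.0003
[-9.750e+01 -1.000e-01  3.587e+02] -0.25279872253613556
corner rel pivot [-39.8  -3.9] nominal a(n=2) 1.7191215275528915 40.01087882018433
1.6 [-0.02 -0.    0.48]
1.7 [-0.01 -0.    0.08]
```

View pics/scene12z.png

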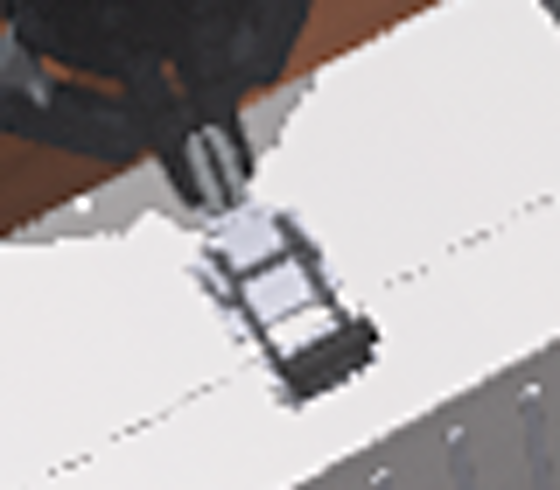

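View pics/wrist12.png

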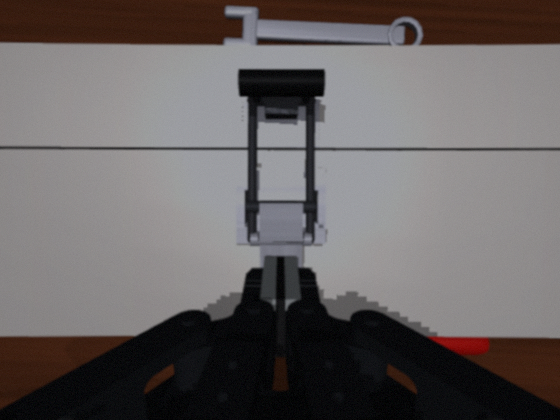

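The lid is shut, and the lever met its stop at about 1.70 with a light 6 N touch. I'll retreat and check.

```bash
python3 -m handwheel '[0,0,0.5,0,0,0,0, 0,0,1.5,0,0,0,0, -1,-0.05,4,0,0,0,0, -3,-0.1,8,0,0,0,0, -6,-0.3,12,0,0,0,0, -9,-0.45,14,0,0,0,0, -10,-0.5,15,0,0,0,0, -10,-0.5,15,0,0,0,0]'
python3 - <<'E'
from h import *
s=env.get_state();print(s['t'],s['tcp_pos'],s['ft_force'].round(2))
w=calibration("wrist");np.save("w13.npy",w,allow_pickle=True)
b=read_camera("scene")[:,:,::-1];cv2.imwrite("pics/scene13.png",b)
cv2.imwrite("pics/scene13z.png",cv2.resize(b[195:265,165:245],None,fx=7,fy=7,interpolation=cv2.INTER_CUBIC))
cv2.imwrite("pics/wrist13.png",read_camera("wrist")[:,:,::-1])
C=R.from_euler('z',.048);O=np.array([.547,-.132,0]);sc=calibration("scene")
for a in (1.5,1.6,1.7):
    p=proj(sc,O+C.apply(np.array([-25-48*np.sin(a),0,192+48*np.cos(a)])/1e3))[0];print(a,((p-[165,195]+.43)*7).round(0),proj(w,O+C.apply(np.array([-25-48*np.sin(a),0,192+48*np.cos(a)])/1e3))[0].round(0))
E
```

```text
t: 21.42
tcp_pos: [0.3494, -0.1418, 0.5083]
eef_rot: [-0.002, 0.992, 0.024, 0.127]
ft_force: [0.4, -1.1, -1.0]
opening: 0.0001
21.425 [ 0.34935116 -0.14184328  0.50825944] [ 0.43 -1.1  -1.04]
1.5 [188. 142.] [280. 135.]
1.6 [190. 149.] [280. 136.]
1.7 [193. 157.] [280. 137.]
```

View pics/scene13z.png

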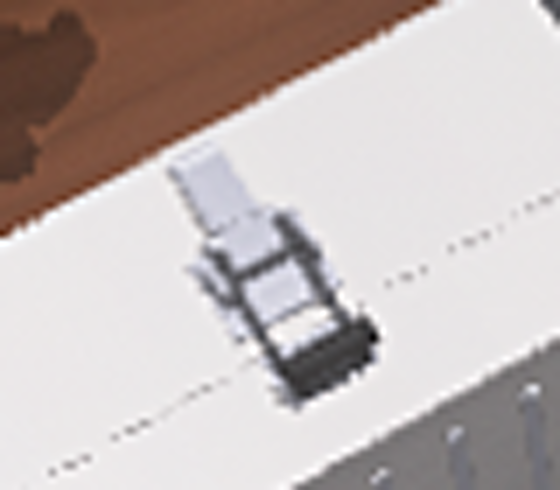

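View pics/wrist13.png

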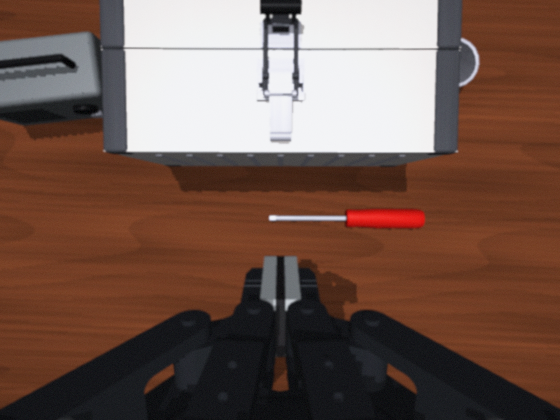

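View pics/scene13.png

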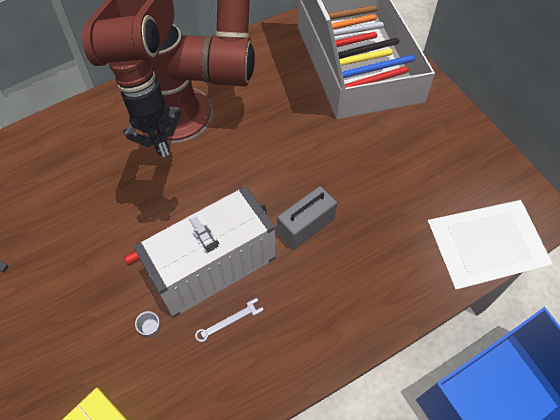

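The lever tip is at zoom pixel (195,157), which matches 1.70. The seam is shut, the loop is on the keeper, the other objects haven't moved and the robot is clear, so I'll hand in.

```bash
python3 -c "
from cell import env
print(env.close_job())"
```

```text
the job is handed in; nothing more can be done
None
```

The latch is fastened: the loop is hooked on the keeper, the lever lies fully down and the lid is shut. I handed the job in at about 21.4 s of the 61 s allowed; no verdict was reported.

- **Hooking:** I pinched the grip roller by its ends, carried the crossbar over the lip and drew it back under. It bore on the upright after about 8 mm of draw. I held it for about 1 s while the wrist reading rose from 11.4 to 12.9 N, part of which was lever friction, so slightly above the 10 N named. Then I let go.
- **Folding:** With the fingers shut I folded the lever over its dead point, at about 9 N of push (10 N total wrist reading). It then went over by itself. A last touch of about 6–7 N met the stop at about 1.70 rad.
- **Last checks:**
  - The pictures show the seam closed and the loop on the keeper.
  - The lever tip is at the pixel predicted for 1.70 rad.
  - The screwdriver, spanner, radio and tin look to be where they were.
  - The robot was clear of everything, with the wrist force at noise level.
- **Disagreements:** The fingers read 29.5 mm open on the 32 mm roller. The roller height measured in the pictures was 1–3 mm above the model's. A sideways force of up to about 4 N showed while I held the loop. None of these caused trouble.

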